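# Pulse the coffee grinder by its bayonet lid

## Task

Clear the last grounds off the coffee grinder's blade with a pulse: pick up its lid, drop it fully home with its two lugs in the notches, and twist it clockwise against the spring to the orange pulse mark, half-way round to the lock. Hold it there for about two seconds and finish still gripping it at the mark, fully down; never let it click into the lock at the red mark. Leave the kettle, the nested bowls, the creamer and the tongs where they are.

Things in the scene. Friction and masses are not known exactly. Their poses are not given: they have to be found in the camera images.
- grinder: Round black and steel coffee grinder, 102 mm across the rim, 130 mm high, held fast by suction feet on a 3 mm steel sheet. Origin: centre of its underside; z up its axis; x runs through two opposite lid notches in its rim (at +x and -x), each edged in white with a white bar on the outside.
- mouth (a point): Centre of the grinder's open top, 130 mm above its origin; axes as the grinder's. An inward flange 4 mm thick leaves a hole 80 mm across; the two notches on the x axis are 20 mm wide and reach 47 mm from the axis. Under the flange is a channel 8 mm high; its floor, the lid's seat, is 12 mm below this point. A stop beside each notch lets the lid turn clockwise only.
- pulse_mark (a point): Orange bar, 5 mm wide, on top of the rim: the pulse mark, 46 mm from the axis, 0.65 rad clockwise (seen from above, negative yaw) of the +x notch. A like orange bar lies opposite, 0.65 rad clockwise of the -x notch. Red bars 1.30 rad clockwise of the notches mark the lock.
- lid_grip (a point): Grinder lid: middle of its black grip ridge, on its axis, 47 mm above the lid's underside. Ridge 62 mm long (along x), 18 mm thick, reaching from 34 (top of the grey plug) to 61 mm above the underside, white line along it. z up. Starts upright on the sheet, about 110 g. Alike either way round (half a turn). Fully home in the grinder, this point is 35 mm above mouth.
- lid: The same lid; origin at the centre of its underside, same axes. Plug 76 mm across, 34 mm high. Two orange lugs at its foot, in line with the ridge (at +x and -x), 14 mm wide, 5 mm thick, out to 44 mm from the axis: they enter the notches when the lid's x lies along the grinder's x, either way round. Play in the flange: 2 mm sideways, 3 mm up and down once turned.
- switch (a joint): Sprung pulse switch in the grinder, pushed round by the lugs, rad clockwise: 0 for about the first 0.09 rad of the lid's turn, then follows it: 0.56 at the orange mark. The spring turns the lid back with 0.10 N m at first, 0.16 at the orange mark, 0.24 at the end. From about 0.75 a sprung catch adds resistance; past about 1.0 the lid snaps into the lock; end stop 1.22.
- kettle: Round aluminium kettle, 156 mm across, 200 mm high with its arched wooden handle, spout to its +x reaching 120 mm from its axis, 0.9 kg, loose. Origin at the centre of its underside.
- bowls: Two nested wooden bowls, 136 mm across, 64 mm high, loose. Origin at the centre of the underside.
- creamer: Blue ceramic creamer, 68 mm across, 80 mm high, handle to its +y reaching 58 mm, loose. Origin at the centre of its underside.
- tongs: Steel tongs lying flat, 245 mm long along x, up to 50 mm wide, 18 mm high, loose. Origin on the underside, half-way along.

How it is judged (in metres and radians):
On the way, in this order (a step that is already met when the one before it is completed fails the run):
1. the lid is fully down in the grinder's mouth with its lugs in the notches, not yet turned (horizontal distance between lid_grip and grinder below 0.005 m and z of lid in the frame of grinder between 0.114 and 0.122 m and angle between the x axis of lid and the x axis of grinder, either way round below 0.3 rad and value of joint switch below 0.2 rad), for 0.1 s.
2. the lid is held at the orange pulse mark for about two seconds (value of joint switch between 0.42 and 0.7 rad and contact force between the fingers and lid above 2 N and z of lid in the frame of grinder below 0.122 m), for 1.5 s.
At the end, for the whole second after the job is handed in: The gripper still holds the lid (over 2 N), which sits fully down in the grinder (within 4 mm of its seat, 5 mm of the axis, 5 degrees of upright), turned to the orange pulse mark (switch within 0.14 rad of 0.56, lid 0.50 to 0.80 rad from the notches) and still (all of step 2 and velocity of joint switch between -0.1 and 0.1 rad/s and angle between the x axis of lid and the x axis of grinder, either way round between 0.5 and 0.8 rad and horizontal distance between lid_grip and grinder below 0.005 m and angle between lid's own z axis and vertical below 0.09 rad and z of lid in the frame of grinder above 0.114 m); the arm keeps its last pose, push and grip.
It fails at once if the lid clicks into the lock (value of joint switch above 1 rad).
It fails at once if the kettle is moved by more than 25 mm or tipped (distance of kettle from where it was at the start of the episode above 0.025 m or angle between kettle's own z axis and vertical above 0.25 rad).
It fails at once if the bowls are moved by more than 25 mm or tipped (distance of bowls from where it was at the start of the episode above 0.025 m or angle between bowls's own z axis and vertical above 0.25 rad).
It fails at once if the creamer is moved by more than 25 mm or tipped (distance of creamer from where it was at the start of the episode above 0.025 m or angle between creamer's own z axis and vertical above 0.25 rad).
It fails at once if the tongs are moved by more than 25 mm (distance of tongs from where it was at the start of the episode above 0.025 m).
It also fails if it takes over 51 s, if anything falls off the work surface, if the arm or the gripper's body presses on something with over 40 N, if the wrist force passes 120 N, or if a joint passes its speed limit or range.

## Robot

A 6-joint arm with a two-finger parallel gripper is mounted at the origin on the work surface. World frame = base frame: x ahead of the robot, y to its left, z up, the work surface at z = 0. Lengths are in mm, angles in rad, forces in N, time in s.
With the tool pointing down it reaches from about 300 to 775 mm from the base axis. Payload 14.6 kg.
Tool frame: the origin (TCP) lies on the centre line of the jaws, within the pads' length; the fingertips stand 19 mm ahead of it and the grasp point (between the pads) is the TCP (bot.tip_reach is the distance from the TCP to the fingertips, in mm); z points along the fingers, y is the line along which they close (so a half turn about z gives the same grasp; the last joint's range is limited). The gripper opens to 85 mm and grips with 20 to 120 N. Pads are 22 mm wide; open, the fingers measure 114 mm over their backs; the gripper's body (76 mm by 85 mm) begins 54 mm behind the grasp point. The pads swing forward as they close: fully open they stand 13 mm farther back than shut.
Start: joints at [1.126, 0.3, 1.521, -0, 1.321, -0.067], TCP at [202.879, 511.204, 250.281] pointing down, gripper open.
Joint ranges: [-3.03, 3.03], [-0.79, 2.21], [0.23, 2.52], [-1.04, 4.18], [0, 3.07], [-2.55, 2.55]. Speed limits (rad/s): [2.22, 2.22, 2.57, 3.14, 3.14, 3.14].

## Interface

Orientations are given as a unit quaternion [w, x, y, z].
In Python, from rig import bot gives the robot as it stands. Calls block until the motion is done:
- bot.move_to(position, orientation): joint-space move of the TCP to a pose.
- bot.servo_line(position, attitude=None, speed=150, until_force=None): straight line of the TCP; attitude=None keeps the orientation; speed is the mean speed in mm/s. With until_force (N) it stops when the force on the tool has changed by that much, and returns True; else False.
- bot.move_joints(angles): joint-space move.
- bot.move_gripper(opening, grip_force=None): finger opening in mm; grip_force is the grip in N (None keeps the last); returns when the fingers have stopped.
- bot.dwell(seconds).
- bot.ik(position, orientation): joint angles nearest the present ones, or None.
- bot.read_state(): the state.
- bot.read_camera(name): name is "side" or "top" or "wrist"; returns a dict with "image" (480x640x3 uint8, blue, green, red), "depth" (480x640 float32, mm along the optical axis (not along the pixel's ray), 0 where there is no reading), "fovy" (degrees; the focal length in pixels is half the picture's height over the tangent of half this angle, whatever the lens; pixels are square), "cx", "cy" (the principal point, pixels), "eye" and "attitude" of the camera in the world; the wrist camera has in their place "mount" (4x4, takes a point from camera to tool coordinates, whose origin is the TCP and whose axes are the flange's). Camera axes: x right, y down, z forward; pixel columns grow to the right and rows downward; lengths in mm; the calibration is good to about 2 mm. A picture is of the moment at which its call begins: read the wrist's pose just before it.
A pose or a line that the arm cannot do raises bot.MotionError and nothing moves.
- bot.finish_job(): hands the job in; it is judged then, once.
The state is a dict: "clock": time; "joint_positions": joint angles; "qvel": joint speeds; "effort": joint torques, N m; "ee_pos": TCP position; "tool_rot": TCP orientation; "ft_force": force on the tool from outside, world axes, zero at the start; "moment": the same for the moment, N m; "grip_width": finger opening in mm; "grip_force": force on a finger pad.
Only numpy, scipy, OpenCV 4.12 (cv2) and the standard library are available. Lean on these libraries where they do the work, as an engineer would, in place of code of your own. Each camera call takes 0.05 s, during which the arm holds its last target. There are 200 camera calls.

## Working session

There is one attempt and no reset: what is moved stays moved. The work goes in short steps, each a Python script; the robot and the scene stay as the last script left them, time stands still between calls to the robot, and variables do not carry over. Pictures are saved under pics/ and viewed, at most 10 in all, crops included, and the job is handed in when it is done.

```bash
mkdir -p pics; cat > h.py <<'E'
import numpy as np,cv2
from scipy.spatial.transform import Rotation as R
from rig import bot
def rot(q): return R.from_quat([q[1],q[2],q[3],q[0]]).as_matrix()
def shot(name):
    s=bot.read_state(); c=bot.read_camera(name)
    if 'mount' in c:
        T=np.eye(4);T[:3,:3]=rot(s['tool_rot']);T[:3,3]=s['ee_pos'];T=T@np.array(c['mount'])
    else:
        T=np.eye(4);a=np.array(c['attitude']);T[:3,:3]=a if a.shape==(3,3) else rot(a);T[:3,3]=c['eye']
    c['T']=T;c['f']=240/np.tan(np.radians(c['fovy'])/2);return c
def cloud(c):
    v,u=np.mgrid[:480,:640];d=c['depth']
    p=np.stack([(u-c['cx'])/c['f']*d,(v-c['cy'])/c['f']*d,d],-1)@c['T'][:3,:3].T+c['T'][:3,3]
    p[d<=0]=np.nan;return p
def down(yaw): # tool down; tool y axis at world angle yaw+90deg-ish
    q=(R.from_euler('z',yaw)*R.from_euler('x',np.pi)).as_quat();return [q[3],q[0],q[1],q[2]]
E
python3 - <<'E'
from h import *
s=bot.read_state();print(s)
for n in['top','side']:
    c=shot(n);cv2.imwrite(f'pics/{n}0.png',c['image']);np.savez(f'{n}0.npz',img=c['image'],p=cloud(c));print(c['T'].round(2),c['f'],c['cx'],c['cy'])
E
```

```text
{'clock': 0.0, 'joint_positions': array([ 1.12642567e+00,  3.00484019e-01,  1.52159070e+00,  1.98590635e-05,
        1.32069149e+00, -6.66281115e-02]), 'qvel': array([-2.46702871e-04, -1.12982149e-03, -3.41352082e-04,  3.53795480e-04,
       -4.93166296e-05,  8.52903671e-04]), 'effort': array([ 7.56302670e-04, -5.43503022e+01, -3.61786973e+01, -2.91866661e-05,
        4.06264124e-03, -1.33530145e-05]), 'ee_pos': array([202.77427493, 511.02745769, 249.71014239]), 'tool_rot': array([-1.57602330e-04,  1.87752749e-01,  9.82216148e-01, -5.65297970e-04]), 'ft_force': array([ 0.69984632, -0.94194818, -0.11647648]), 'moment': array([ 0.00799396,  0.00379282, -0.02016096]), 'grip_force': 0.0, 'grip_width': 85.07389492472156}
[[ 1.00000e-02 -9.90000e-01  1.40000e-01  4.35470e+02]
 [-1.00000e+00 -1.00000e-02 -1.00000e-02 -2.55200e+01]
 [ 1.00000e-02 -1.40000e-01 -9.90000e-01  1.33276e+03]
 [ 0.00000e+00  0.00000e+00  0.00000e+00  1.00000e+00]] 451.761830781092 318.5163694246748 240.39769685621803
[[ 8.5000e-01 -3.5000e-01  3.9000e-01  1.2937e+02]
 [-5.3000e-01 -5.6000e-01  6.4000e-01 -8.4007e+02]
 [-1.0000e-02 -7.5000e-01 -6.6000e-01  9.5760e+02]
 [ 0.0000e+00  0.0000e+00  0.0000e+00  1.0000e+00]] 543.7601449996721 324.1120171463875 233.4428434713669
```

View pics/top0.png

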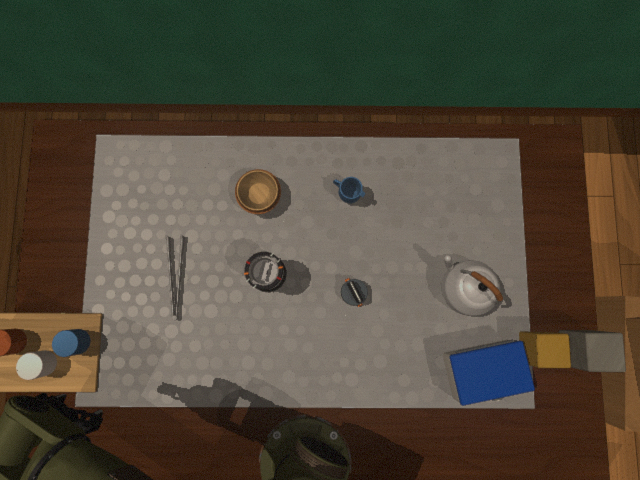

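View pics/side0.png

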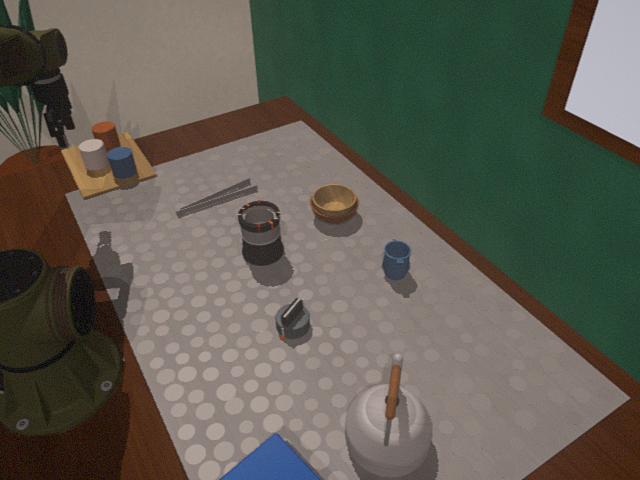

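Top view: grinder is at about (265,272), lid at (354,292) with its ridge running upper-left to lower-right, bowls at (257,190), creamer at (349,189), tongs at (178,278) and kettle at (473,288). The side view agrees. Next I'll get coarse positions.

```bash
python3 - <<'E'
from h import *
d=np.load('top0.npz');p=d['p'];im=d['img']
for n,(u,v,r,zl,zh) in dict(grinder=(265,272,24,120,140),lid=(354,292,18,52,75),plug=(354,292,18,28,45)).items():
    q=p[v-r:v+r,u-r:u+r].reshape(-1,3);q=q[(q[:,2]>zl)&(q[:,2]<zh)]
    x0,x1=np.percentile(q,1,0),np.percentile(q,99,0);print(n,len(q),x0.round(),x1.round(),((x0+x1)/2).round(1),np.median(q,0).round(1))
    if n=='lid':
        w,V=np.linalg.eigh(np.cov(q[:,:2].T));print('yaw',np.arctan2(V[1,1],V[0,1]),w**.5)
c=shot('wrist');print(np.array(c['mount']).round(3),c['f'],c['cx'],c['cy'])
for xy in [(330,-110,250),(380,160,330)]:
  for y in (0,.5,-.5,1.57): print(xy,y,bot.ik(list(xy),down(y)))
E
```

```text
grinder 555 [478.  62. 120.] [576. 162. 138.] [526.8 112.1 129. ] [527.3 115.6 131.2]
lid 149 [ 447. -156.   57.] [ 504. -118.   69.] [ 475.7 -137.    62.9] [ 476.2 -137.5   63.5]
yaw -2.6797285348064843 [ 5.38106592 17.81071221]
plug 400 [ 440. -174.   30.] [ 511. -103.   43.] [ 475.8 -138.5   36.4] [ 474.2 -134.5   36.5]
[[ 2.00000e-03 -9.49000e-01 -3.16000e-01  8.09320e+01]
 [ 1.00000e+00  2.00000e-03  1.00000e-03  4.00000e-03]
 [-0.00000e+00 -3.16000e-01  9.49000e-01 -1.23702e+02]
 [ 0.00000e+00  0.00000e+00  0.00000e+00  1.00000e+00]] 407.3584519933308 319.25810784613384 241.34802321722077
(330, -110, 250) 0 [-4.27163270e-01 -1.72268224e-01  2.02388824e+00 -4.44089210e-16
  1.28997264e+00  1.14363306e+00]
(330, -110, 250) 0.5 [-4.27163270e-01 -1.72268224e-01  2.02388824e+00 -4.44089210e-16
  1.28997264e+00  6.43633057e-01]
(330, -110, 250) -0.5 [-4.27163270e-01 -1.72268224e-01  2.02388824e+00 -4.44089210e-16
  1.28997264e+00  1.64363306e+00]
(330, -110, 250) 1.57 [-0.42716327 -0.17226822  2.02388824  0.          1.28997264 -0.42636694]
(380, 160, 330) 0 [ 3.09637413e-01 -7.04776460e-02  1.74847744e+00 -4.44089210e-16
  1.46359286e+00  1.88043374e+00]
(380, 160, 330) 0.5 [ 3.09637413e-01 -7.04776460e-02  1.74847744e+00 -4.44089210e-16
  1.46359286e+00  1.38043374e+00]
(380, 160, 330) -0.5 [ 3.09637413e-01 -7.04776460e-02  1.74847744e+00 -4.44089210e-16
  1.46359286e+00  2.38043374e+00]
(380, 160, 330) 1.57 [ 3.09637413e-01 -7.04776460e-02  1.74847744e+00 -4.44089210e-16
  1.46359286e+00  3.10433740e-01]
```

Heights and sizes check out: rim at 132 mm, ridge top at 64, plug top at 37. Next, wrist views of both.

```bash
python3 - <<'E'
from h import *
for n,pos,y in [('g',[527,112,265],1.2),('l',[476,-137.5,200],.462)]:
    bot.move_to(pos,down(y)); bot.dwell(.2)
    c=shot('wrist');cv2.imwrite(f'pics/w{n}.png',c['image']);np.savez(f'w{n}.npz',img=c['image'],p=cloud(c),T=c['T'],K=[c['f'],c['cx'],c['cy']])
print(bot.read_state()['clock'])
E
```

```text
3.5417
```

View pics/wg.png

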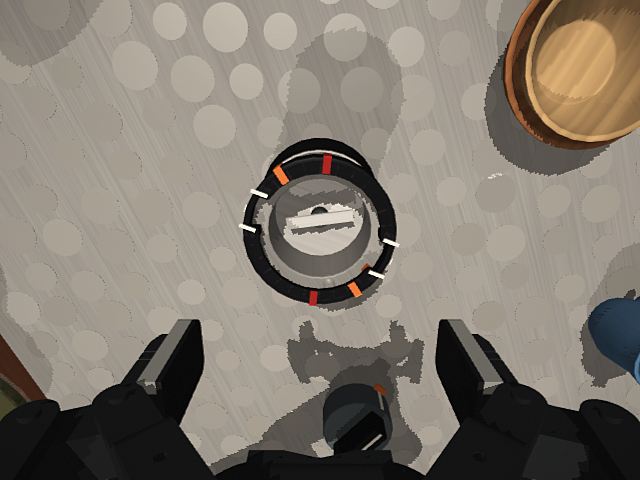

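View pics/wl.png

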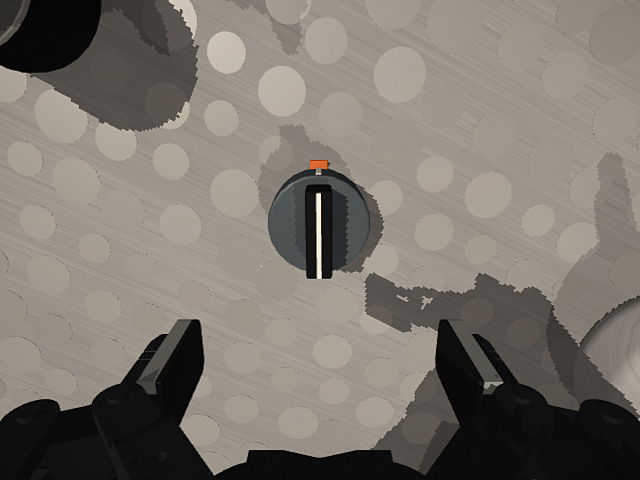

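Grinder view: notches sit between the white bars at (259,193)/(247,227) and (391,242)/(376,273). The orange marks are at (281,176) and (355,289), the red at (327,164) and (313,298). In the lid view, the ridge's white line runs from (318,192) to (319,278).

```bash
python3 - <<'E'
from h import *
def load(n):
    d=np.load(f'w{n}.npz');return d['img'],d['p'],d['T'],d['K']
def proj(u,v,z,T,K):
    r=T[:3,:3]@np.array([(u-K[1])/K[0],(v-K[2])/K[0],1]);return T[:3,3]+r*(z-T[2,3])/r[2]
im,p,T,K=load('g');b,g,r=[im[...,i].astype(int) for i in range(3)]
q=p[100:300,230:410].reshape(-1,3);q=q[(q[:,2]>128)&(q[:,2]<137)];print('rim z',np.median(q[:,2]))
A=np.c_[2*q[:,:2],np.ones(len(q))]
m=np.zeros((480,640),bool);m[140:312,235:410]=1
P={}
for n,M in dict(org=(r>180)&(g>70)&(g<160)&(b<110),red=(r>120)&(g<60)&(b<60),wh=(r>185)&(g>180)&(b>170)).items():
    k,lab,st,ce=cv2.connectedComponentsWithStats((M&m).astype(np.uint8))
    P[n]=[]
    for i in range(1,k):
        if st[i,4]>25:
            w=proj(*ce[i],133,T,K)[:2];dep=np.nanmedian(p[...,2][lab==i]);P[n].append(w)
            print(n,ce[i].round(1),st[i,4],w.round(1),'z',dep.round(1))
C=np.array([527.,112.])
for n in('org','red'):
    if len(P[n])>1: 
        a=max(((x,y) for x in P[n] for y in P[n]),key=lambda t:np.linalg.norm(t[0]-t[1]));d=a[0]-a[1];print(n,'c',((a[0]+a[1])/2).round(2),'D',np.linalg.norm(d),'yaw',np.arctan2(d[1],d[0]))
im,p,T,K=load('l');b,g,r=[im[...,i].astype(int) for i in range(3)]
M=(r>170)&(b>150);M[:180]=0;M[290:]=0;M[:,:308]=0;M[:,330:]=0
k,lab,st,ce=cv2.connectedComponentsWithStats(M.astype(np.uint8));i=1+np.argmax(st[1:,4])
v,u=np.nonzero(lab==i);W=np.array([proj(x,y,64,T,K)[:2] for x,y in zip(u,v)])
w,V=np.linalg.eigh(np.cov(W.T));t=(W-W.mean(0))@V[:,1]
print('lid c',W.mean(0)+V[:,1]*(t.min()+t.max())/2,'len',np.ptp(t),'yaw',np.arctan2(V[1,1],V[0,1])%np.pi,'z',np.median(p[...,2][lab==i]))
q=p[160:290,250:390].reshape(-1,3);q=q[(q[:,2]>33)&(q[:,2]<40)];(c,_,_)=cv2.fitEllipse(cv2.convexHull(q[:,:2].astype(np.float32)));print('plug',c)
E
```

```text
rim z 133.00238236626265
org [280.6 174.8] 138 [519.2 158.6] z 133.4
org [354.5 289.1] 97 [536.2  67.8] z 133.4
red [326.6 164.3] 143 [548.4 154.3] z 133.5
red [312.9 297.7] 100 [507.1  72. ] z 133.5
wh [320.2 154.7] 117 [546.8 161.3] z 77.0
wh [258.3 193. ] 69 [501.5 153. ] z 133.2
wh [323.8 230. ] 2416 [531.6 115. ] z 77.4
wh [246.6 227.4] 63 [485.1 134.8] z 133.2
wh [391.2 242.5] 60 [570.1  90.9] z 133.3
wh [376.3 274.3] 55 [553.7  72.8] z 133.5
org c [527.69 113.16] D 92.37660514345549 yaw 1.7565226612629075
red c [527.75 113.15] D 92.14523654825382 yaw 1.1059048982572024
lid c [ 474.36011589 -137.54964069] len 60.53266821699265 yaw 0.47277905136055454 z 64.37931721135556
plug (475.2477111816406, -137.33343505859375)
```

Centres agree: grinder at (527.7, 113.15) and notch line yaw 2.406, both from orange and red. Two opposed wrist views should cancel any camera offset, so I'll take those and then grasp.

```bash
cat >> h.py <<'E'
def grinder():
    c=shot('wrist');T=c['T'];f=c['f'];im=c['image'];b,g,r=[im[...,i].astype(int) for i in range(3)];p=cloud(c)
    near=(np.hypot(p[...,0]-527.7,p[...,1]-113)<58)&(abs(p[...,2]-133)<4)
    out=[]
    for off,M in((.65,(r>150)&(g>70)&(g<160)&(b<110)),(1.3,(r>100)&(g<65)&(b<65)&(r>2*g))):
        k,lab,st,ce=cv2.connectedComponentsWithStats((M&near).astype(np.uint8));i=1+np.argsort(-st[1:,4])[:2]
        w=[]
        for u,v in ce[i]:
            q=T[:3,:3]@np.array([(u-c['cx'])/f,(v-c['cy'])/f,1]);w.append((T[:3,3]+q*(133-T[2,3])/q[2])[:2])
        d=w[0]-w[1];out.append([*(w[0]+w[1])/2,np.linalg.norm(d),(np.arctan2(d[1],d[0])+off)%np.pi])
    return np.array(out)
E
python3 - <<'E'
from h import *
for y in(2.406,-.70):
    bot.move_to([527.7,113.1,269],down(y));bot.dwell(.2);print(y,grinder().round(3))
print(bot.read_state()['clock'],bot.read_state()['ee_pos'])
E
```

```text
2.406 [[527.251 113.852  90.709   2.4  ]
 [527.662 113.16   91.916   2.407]]
-0.7 [[526.459 113.557  90.763   2.389]
 [527.286 113.07   91.714   2.407]]
7.9667 [527.70633298 113.09132569 268.99853178]
```

```bash
python3 - <<'E'
from h import *
y=.473
bot.move_to([474.9,-137.5,130],down(y));bot.move_gripper(50)
print(bot.servo_line([474.9,-137.5,60],until_force=8,speed=80))
bot.move_gripper(0,80);s=bot.read_state();print(s['ee_pos'],s['grip_width'],s['grip_force'],s['ft_force'])
bot.servo_line([474.9,-137.5,240],speed=150);bot.dwell(.2)
s=bot.read_state();print(s['clock'],s['grip_width'],s['grip_force'],s['ft_force'],s['ee_pos'])
bot.move_to([527.5,113.15,245],down(2.406));bot.dwell(.3)
s=bot.read_state();print(s['clock'],s['ft_force'],s['moment'],s['ee_pos'])
c=shot('wrist');cv2.imwrite('pics/hold.png',c['image'])
E
```

```text
False
[ 475.17474222 -137.57966204   60.4886368 ] 16.56415469951926 78.9318037033081 [-1.49190142  0.82595423  6.07994556]
12.8667 16.5548805168997 78.0760931968689 [ 0.71833107  0.16626012 -1.258723  ] [ 474.79351165 -137.45646151  239.51003978]
14.4583 [ 0.76237576  0.41334058 -1.97879583] [-0.01784266  0.01618299  0.03080892] [527.5731748  112.77573276 245.05232135]
```

View pics/hold.png

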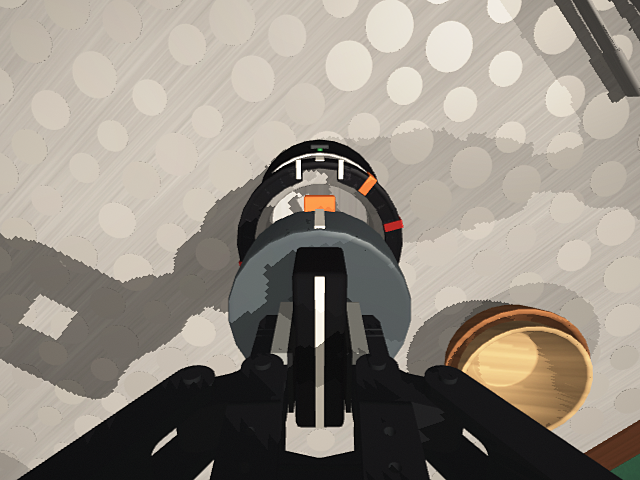

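The lid is held upright, and its orange lug at (320,203) lines up with the notch between the white bars at (298,168) and (341,168). Lowering now.

```bash
python3 - <<'E'
from h import *
bot.servo_line([527.5,113.15,203],speed=80);bot.dwell(.1)
s=bot.read_state();print(s['ft_force'],s['ee_pos'])
print(bot.servo_line([527.5,113.15,176.5],speed=25,until_force=10));bot.dwell(.3)
s=bot.read_state();print(s['clock'],s['ft_force'],s['moment'],s['ee_pos'],s['grip_force'])
c=shot('wrist');cv2.imwrite('pics/ins.png',c['image'])
E
```

```text
[-0.14660899 -0.25316357 -0.76859431] [527.75423126 113.18207469 203.60295183]
True
16.4917 [-0.74444018 -0.16356034  5.96121176] [-0.01938759  0.17182834 -0.04096676] [527.478012   113.05263134 178.53841955] 78.91667246818542
```

View pics/ins.png

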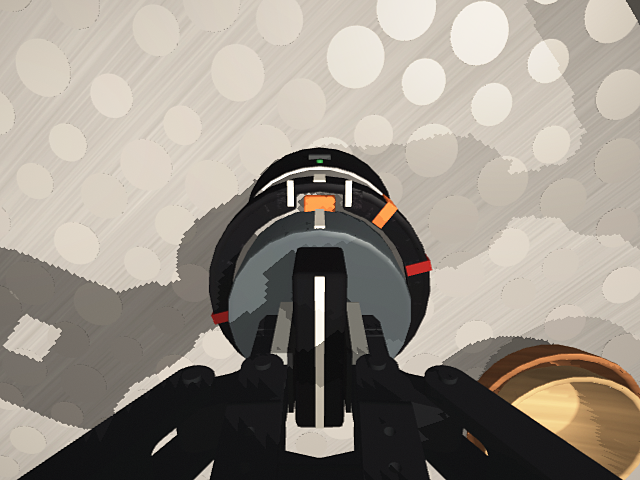

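Seated at TCP z 178.5, as predicted, with the lug down in the notch at (319,203). Now I'll twist in small steps.

```bash
python3 - <<'E'
from h import *
def yaw(s): 
    x=rot(s['tool_rot'])[:,0];return np.arctan2(x[1],x[0])
for a in np.arange(.05,.66,.05):
    bot.servo_line([527.5,113.15,178.2],down(2.406-a));s=bot.read_state()
    print(round(s['clock'],2),round(a,2),round(2.406-yaw(s),3),s['ft_force'].round(1),s['moment'].round(3),s['ee_pos'].round(2))
    if np.linalg.norm(s['ft_force'])>30: break
bot.dwell(.3);s=bot.read_state();print(s['clock'],2.406-yaw(s),s['ft_force'],s['moment'],s['grip_force'])
c=shot('wrist');cv2.imwrite('pics/tw.png',c['image'])
E
```

```text
16.79 0.05 0.049 [-0.5  0.9  3.6] [ 0.248  0.051 -0.036] [527.66 113.28 178.5 ]
17.04 0.1 0.098 [-1.6 -0.9  5.9] [-0.058  0.277  0.02 ] [527.58 113.12 178.51]
17.29 0.15 0.149 [-1.5  0.1  6. ] [-0.057  0.37   0.064] [527.54 113.13 178.54]
17.54 0.2 0.199 [-1.5 -1.1  6. ] [-0.037  0.354 -0.017] [527.52 113.11 178.5 ]
17.79 0.25 0.249 [-2.4 -0.6  5.8] [-0.048  0.32   0.047] [527.51 113.1  178.51]
18.04 0.3 0.298 [-2.5 -0.7  6.4] [-0.041  0.388  0.12 ] [527.51 113.11 178.53]
18.29 0.35 0.349 [-2.5 -0.2  5.8] [-0.076  0.415 -0.001] [527.48 113.13 178.52]
18.54 0.4 0.399 [-1.7 -0.7  6.7] [-0.141  0.454  0.09 ] [527.51 113.1  178.55]
18.79 0.45 0.449 [-3.3 -0.5  5.3] [-0.069  0.393  0.099] [527.48 113.1  178.54]
19.04 0.5 0.499 [-2.4 -0.4  5.7] [-0.074  0.434  0.027] [527.49 113.11 178.53]
19.29 0.55 0.548 [-2.4 -0.9  6.1] [-0.108  0.451  0.105] [527.45 113.1  178.54]
19.54 0.6 0.599 [-2.6 -0.8  5.8] [-0.081  0.456  0.06 ] [527.46 113.09 178.53]
19.79 0.65 0.648 [-2.9 -1.1  6. ] [-0.135  0.489  0.109] [527.45 113.11 178.52]
20.0917 0.6479934111367418 [-3.09423548 -0.11298691  6.74088089] [-0.11941497  0.50127914  0.1420248 ] 79.09285426139832
```

View pics/tw.png

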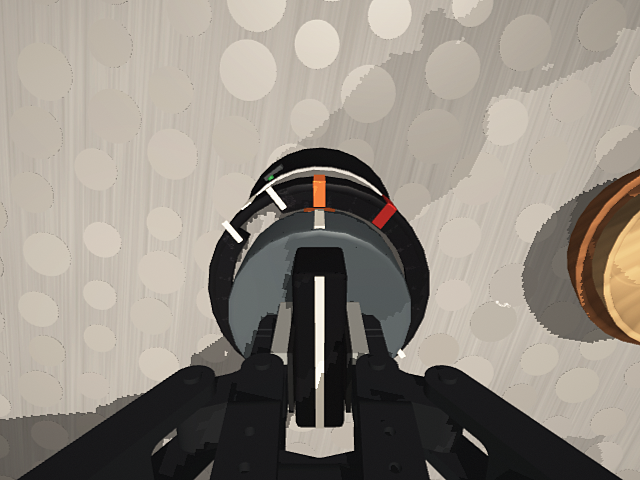

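The ridge line at (320,350) points straight at the orange mark (320,190), with the lug beneath it. The lid is fully down and the grip is firm. I'll hold, then hand in.

```bash
python3 - <<'E'
from h import *
bot.dwell(2.5);s=bot.read_state();print(s['clock'],s['ft_force'],s['moment'],s['grip_force'],s['ee_pos'])
print(bot.finish_job())
E
```

```text
22.6417 [-3.85081643 -1.01411681  6.39012808] [-0.10362647  0.40994176  0.12411246] 79.09454584121704 [527.47780087 113.0769971  178.54320889]
the job is handed in; nothing more can be done
None
```

I handed the job in at 22.6 s: the lid is fully down, twisted 0.65 rad to the orange mark, held over 2 s and still gripped at 79 N; no verdict came back.

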